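# Rake the finished bushes out of the gated sorting tray

## Task

Push the sorting tray's sliding gate fully open by its black thumb grip, sweep the three broad, short bushes across the tray and out over the lip into the catch pan in front, then push the gate fully shut again so that the two slim, taller sleeves stay behind, standing in the tray. Only push and sweep with the fingers: pick nothing up, and leave the tools around the tray where they are.

Things in the scene. Friction and masses are not known exactly. Their poses are not given: they have to be found in the camera images.
- tray: low sheet-metal sorting tray, fixed; 206 mm deep (x), 302 mm wide (y). Origin on the bench under its centre; x points to its rear wall, z up. Floor top at z = 45 mm; walls 3 mm thick, tops at z = 67 mm. Inner faces: rear x = +100, sides y = +-148, front x = -100 mm. Two straight funnel walls run from the mouth's edges (-100, +-45) to the side walls (-52, +-148 mm).
- tray_mouth (a point): centre of the 90 mm wide mouth in the front wall (open at the top), on the floor in the plane of the gate: tray frame x = -105, y = 0, z = 45 mm
- tray_lip (a point): middle of the front edge of the pouring lip, tray frame x = -122, y = 0, z = 45 mm: in front of the mouth the floor runs on flat, 120 mm wide, and ends here. A bush whose centre is pushed past this edge tips over it and falls 40 mm into the pan.
- gate (a joint): steel gate blade sliding sideways just outside the front wall: 0 = fully shut, grows toward the tray's +y, 0.092 m = fully open against its stop, clear of the mouth. Dry friction about 1.5 N, no spring: it stays where it is left. May start up to 8 mm ajar.
- gate_grip (a point): centre of the black thumb grip on top of the gate blade, moves with the gate (shut: tray frame x = -106, y = 0, z = 78.5 mm). 20 mm (tray x) by 12 mm (tray y), from 70 to 87 mm above the bench, standing clear above the wall tops: push it sideways from either side.
- pan: grey open catch pan fixed in front of the tray and partly under its lip, 106 (x) by 158 (y) by 34 mm high, walls and floor 3 mm. Origin under its centre, axes parallel to the tray's; its centre is at tray x = -158.5, y = 0.
- bush_a: broad short turned bush, 30 mm diameter, 22 mm high, about 60 g, standing upright in the tray at the start; origin at the centre of its underside, z up its axis
- bush_a_mid (a point): middle of bush_a, on its axis 11 mm above the underside
- bush_b: second broad short bush, same as bush_a
- bush_b_mid (a point): middle of bush_b, on its axis 11 mm above the underside
- bush_c: third broad short bush, same as bush_a
- bush_c_mid (a point): middle of bush_c, on its axis 11 mm above the underside
- sleeve_a: slim, taller turned sleeve, 24 mm diameter, 30 mm high, standing upright in the tray; to be left standing in the tray; origin at the centre of its underside, z up its axis
- sleeve_b: second slim sleeve, same as sleeve_a
- caliper: vernier calliper lying on the bench left of the tray, 60 x 230 x 14 mm, not to be moved
- screwdriver: screwdriver lying behind the tray on the right, 28 x 210 x 29 mm, not to be moved
- sand_block: black rubber sanding block on the bench right in front of the tray, 42 x 70 x 30 mm, not to be moved

How it is judged:
On the way, in this order (a step that is already met when the one before it is completed fails the run):
1. the gate is pushed fully open (value of joint gate above 0.085 m), for 0.1 s.
2. all three bushes lie in the catch pan (x of bush_a_mid in the frame of pan between -0.053 and 0.053 m and y of bush_a_mid in the frame of pan between -0.079 and 0.079 m and height (world z) of each of bush_a_mid, bush_b_mid, bush_c_mid below 0.048 m and x of bush_b_mid in the frame of pan between -0.053 and 0.053 m and y of bush_b_mid in the frame of pan between -0.079 and 0.079 m and x of bush_c_mid in the frame of pan between -0.053 and 0.053 m and y of bush_c_mid in the frame of pan between -0.079 and 0.079 m), for 0.2 s.
At the end, for the whole second after the job is handed in: All three bushes lie at rest inside the catch pan (their middles below 48 mm over the bench, off the lip), the gate is shut to within 3 mm, and both sleeves stand upright (within 0.2 rad) on the tray's floor behind the gate (all of step 2 and linear speed of each of bush_a, bush_b, bush_c below 0.02 m/s and value of joint gate below 0.003 m and angle between each of sleeve_a, sleeve_b's own z axis and vertical below 0.2 rad and x of each of sleeve_a, sleeve_b in the frame of tray above -0.1 m and height (world z) of sleeve_a between 0.042 and 0.05 m and height (world z) of sleeve_b between 0.042 and 0.05 m); the robot touches nothing.
It fails at once if a bush or a sleeve is lifted (19 mm or more off the tray's floor) (height (world z) of any of bush_a_mid, bush_b_mid, bush_c_mid above 0.075 m or height (world z) of any of sleeve_a, sleeve_b above 0.064 m).
It fails at once if a sleeve is knocked over or leaves the tray (angle between any of sleeve_a, sleeve_b's own z axis and vertical above 0.7 rad or height (world z) of any of sleeve_a, sleeve_b below 0.03 m).
It fails at once if a tool beside the tray is moved by more than 25 mm (distance of any of caliper, sand_block, screwdriver from where it was at the start of the episode above 0.025 m).
It also fails if it takes over 64 s, if anything falls off the work surface, if the arm or the gripper's body presses on something with over 40 N, if the wrist force passes 120 N, or if a joint passes its speed limit or range.

## Robot

A 6-joint arm with a two-finger parallel gripper is mounted at the origin on a cart in front of the work surface, level with it; the furniture and walls round the work are solid. World frame = base frame: x ahead of the robot, y to its left, z up, the work surface at z = 0. Lengths are in m, angles in rad, forces in N, time in s.
With the tool pointing down it reaches from about 0.25 to 0.725 m from the base axis. Payload 4 kg.
Tool frame: the origin (TCP) lies midway between the tips of the shut fingers; the grasp point (between the pads) lies 19 mm behind it; z points along the fingers, y is the direction in which the jaws open and shut (so a half turn about z gives the same grasp; the last joint's range is limited). The gripper opens to 85 mm and grips with 20 to 120 N. Pads are 22 mm wide; open, the fingers measure 114 mm over their backs; the gripper's body (76 mm by 85 mm) begins 54 mm behind the grasp point. The pads swing forward as they close: fully open they stand 13 mm farther back than shut.
Start: joints at [-1.341, 0.241, 0.005, 1.335, 0, 1.571], TCP at [0.114, -0.487, 0.231] pointing down, gripper open.
Joint ranges: [-2.72, 2.72], [-1.05, 1.87], [-1.09, 1.28], [-1.99, 2.15], [-1.42, 1.44], [-3.14, 3.14]. Speed limits (rad/s): [2.79, 2.79, 3.14, 3.14, 3.14, 3.14].

## Interface

Orientations are given as a unit quaternion [x, y, z, w].
In Python, from workcell import monitor, cams, order gives the robot as it stands.
- The arm moves only by the tool send_rows, never from a script. Its argument "moves" is a list of rows, each a list of 4 numbers: the shift along the tool's x, y, z as a fraction of full scale, then the turn about the tool's z as a fraction of full scale. A call has 1 to 20 rows; each row shifts and turns the commanded pose from where the row before left it, along the tool's axes as they then stand; what a row does not reach is not made up. Full scale, the value 1, is 100 cm for a shift and 0.1 rad for a turn. A row lasts 1/10 s, in which the tool goes at most 50 mm and 8.59 degrees, less where a joint would pass 70% of its speed; a pose out of reach is approached as far as the arm can. A call with a number of a shift or a turn outside -1 to 1 is refused whole. A call with a gripper value outside its range is refused whole. "claw" is the gripper's target within -1 to 1 (fully open at 1, half-way at 0, shut at -1), set as the call begins (left out, the last holds). The fingers move at their own pace and stop on an object; the grip force is fixed at half the most. Time passes only in rows, so rows that do not move let the fingers close. It gives the time, the measured TCP pose, the force and the opening at its end, in the units of the state.
- monitor.get_obs(): the state, without advancing time (a new reading comes with each control period).
- cams.camera(name): name is "scene" or "top" or "wrist"; returns (picture, depth): 400x640x3 uint8, blue, green, red; 400x640 float32, m along the optical axis (not along the pixel's ray), 0 where there is no reading.
- cams.camera_info(name): a dict with "intrinsics" (3x3 intrinsics, pixels), "T" (4x4, takes a point from camera to world coordinates); the wrist camera has in their place "mount" (4x4, takes a point from camera to tool coordinates, whose origin is the TCP and whose axes are the flange's). Camera axes: x right, y up, looking along -z (the intrinsics and any distortion apply to the point x, -y, -z); pixel columns grow to the right and rows downward; lengths in m; the calibration is good to about 2 mm. A picture is of the moment at which its call begins: read the wrist's pose just before it. camera_info takes no time and is no camera call.
- order.job_done(): hands the job in, once; it reports no verdict.
The state is a dict: "clock": time; "joint_pos": joint angles; "joint_vel": joint speeds; "tau": joint torques, N m; "eef_pos": TCP position; "tool_rot": TCP orientation; "ft_force": force on the tool from outside, world axes, zero at the start; "ft_torque": the same for the moment, N m; "grip_width": finger opening in m.
Only numpy, scipy, OpenCV 4.12 (cv2) and the standard library are available. Lean on these libraries where they do the work, as an engineer would, in place of code of your own. Each camera call takes 0.05 s, during which the arm holds its last target.

## Working session

There is one attempt and no reset: what is moved stays moved. The work goes in short steps, Python scripts to look and compute and a tool call to move; the robot and the scene stay as the last step left them, time stands still between calls to the robot, and variables do not carry over. Pictures are saved under pics/ and viewed, and the job is handed in when it is done.

Besides the shell and the picture viewer there is one more tool, called after "Call:" by a JSON object that holds its "api" and its "payload". send_rows: Moves the arm, as the interface text tells. Its arguments: {"type":"object","properties":{"moves":{"type":"array","items":{"type":"array","items":{"type":"number","minimum":-1,"maximum":1}}},"claw":{"type":"number"}},"required":["moves"]}

```bash
ls; mkdir -p pics; python3 - <<'E'
from workcell import monitor,cams,order
import cv2,numpy as np
o=monitor.get_obs();print(o)
for n in("scene","top"):
    p,d=cams.camera(n);cv2.imwrite(f"pics/{n}0.png",p);np.save(f"pics/{n}0.npy",d);print(n,cams.camera_info(n))
print(cams.camera_info("wrist"))
E
```

```text
pics
{'clock': 0.0, 'joint_pos': array([-1.34102596e+00,  2.41433546e-01,  3.76931506e-03,  1.33522724e+00,
        9.22727651e-06,  1.57082842e+00]), 'joint_vel': array([0.00101638, 0.00060477, 0.00023345, 0.00076166, 0.00116613,
       0.00070652]), 'tau': array([ 6.01226329e-04, -3.72315645e+01,  2.52408993e+01,  1.69684767e-02,
        2.04757534e-04, -2.67848399e-06]), 'eef_pos': array([ 0.11373812, -0.48625343,  0.23041991]), 'tool_rot': array([ 9.93409247e-01,  1.14616622e-01, -1.15519563e-04, -1.04119463e-03]), 'ft_force': array([-0.49789618, -0.16845299,  0.15921052]), 'ft_torque': array([-0.00625415,  0.00945206,  0.01385125]), 'grip_width': 0.08558773333985017}
scene {'intrinsics': array([[504.98241256,   0.        , 323.90908474],
       [  0.        , 504.98241256, 192.76636522],
       [  0.        ,   0.        ,   1.        ]]), 'T': array([[-0.70368854,  0.52541997, -0.47828474, -0.01837383],
       [-0.71040463, -0.53181477,  0.46097539,  0.58603516],
       [-0.01215321,  0.66415879,  0.74749274,  0.98198195],
       [ 0.        ,  0.        ,  0.        ,  1.     
[... 253 characters left out ...]
  [-0.98395274, -0.17483904,  0.03561343,  0.03314981],
       [-0.00410562,  0.22172621,  0.97510032,  1.10695211],
       [ 0.        ,  0.        ,  0.        ,  1.        ]])}
{'intrinsics': array([[318.00922665,   0.        , 321.74213069],
       [  0.        , 318.00922665, 198.28092891],
       [  0.        ,   0.        ,   1.        ]]), 'mount': array([[-5.23357126e-04,  9.62257564e-01,  2.72139865e-01,
         6.80250295e-02],
       [ 9.99999848e-01,  5.50605277e-04, -2.37636851e-05,
        -8.57746275e-05],
       [-1.72708431e-04,  2.72139811e-01, -9.62257706e-01,
        -1.41145967e-01],
       [ 0.00000000e+00,  0.00000000e+00,  0.00000000e+00,
         1.00000000e+00]])}
```

View pics/scene0.png

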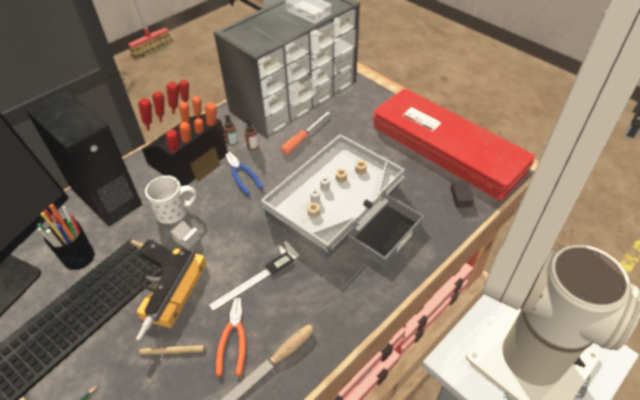

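View pics/top0.png

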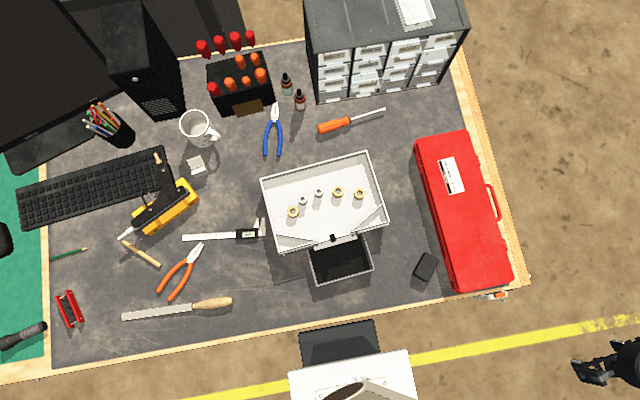

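```bash
python3 - <<'E'
import cv2
p=cv2.imread("pics/top0.png")[140:295,245:400];cv2.imwrite("pics/topc.png",cv2.resize(p,None,fx=5,fy=5,interpolation=cv2.INTER_CUBIC)[:600*2//2+175])
p=cv2.imread("pics/scene0.png")[130:270,255:430];cv2.imwrite("pics/scenec.png",cv2.resize(p,None,fx=4,fy=4,interpolation=cv2.INTER_CUBIC))
p=cv2.imread("pics/top0.png")[145:290,250:400];cv2.imwrite("pics/topc.png",cv2.resize(p,None,fx=4,fy=4,interpolation=cv2.INTER_CUBIC))
E
```

```text
(no output)
```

View pics/topc.png

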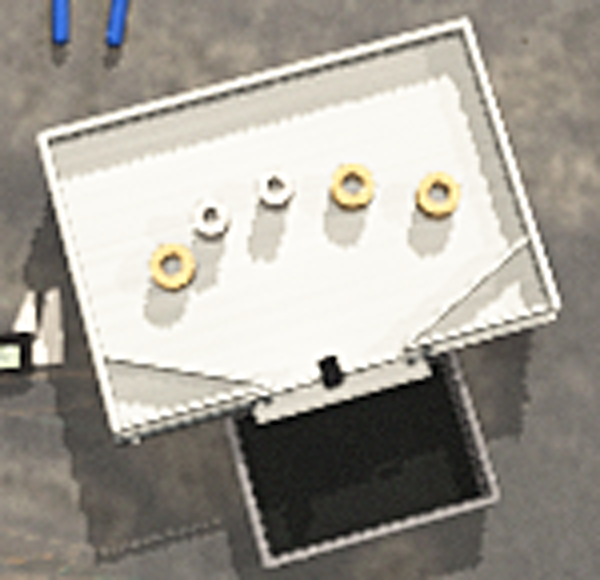

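View pics/scenec.png

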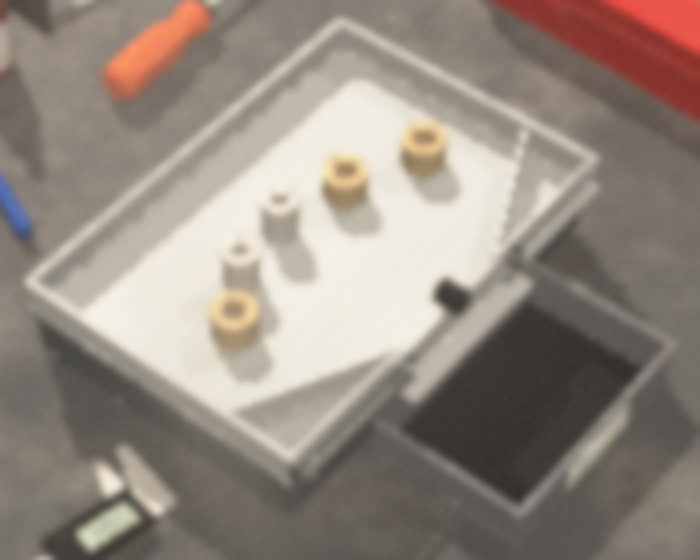

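```bash
cat > h.py <<'E'
import numpy as np,cv2
from workcell import monitor,cams,order
def ray(info,uv,z,T=None):
    K=info["intrinsics"];T=info["T"] if T is None else T
    uv=np.atleast_2d(np.array(uv,float))
    d=np.c_[(uv[:,0]-K[0,2])/K[0,0],-(uv[:,1]-K[1,2])/K[1,1],-np.ones(len(uv))]@T[:3,:3].T
    o=T[:3,3];s=(z-o[2])/d[:,2]
    return o+s[:,None]*d
def rigid(A,B):
    a=A.mean(0);b=B.mean(0);U,_,V=np.linalg.svd((A-a).T@(B-b));R=(U@V).T
    return R,b-R@a
E
python3 - <<'E'
from h import *
it=cams.camera_info("top");is_=cams.camera_info("scene")
M=np.array([[103,151],[103,-151],[-103,-151],[-103,151]])/1e3
ct=np.array([[43,137],[466,20],[556,316],[117,437]])/4-.375+[250,145]
cs=np.array([[30,283],[342,20],[597,160],[293,462]])/4-.375+[255,130]
for n,i,c in(("top",it,ct),("scene",is_,cs)):
    W=ray(i,c,.067)[:,:2];R,t=rigid(M,W)
    print(n,"t",t,"yaw",np.degrees(np.arctan2(R[1,0],R[0,0])),"res mm",((M@R.T+t-W)*1e3).round(1).tolist())
    img=cv2.imread(f"pics/{n}0.png");hsv=cv2.cvtColor(img,cv2.COLOR_BGR2HSV)
    poly=np.zeros(img.shape[:2],np.uint8);cv2.fillPoly(poly,[c.astype(int)],1)
    m=((hsv[...,0]>8)&(hsv[...,0]<30)&(hsv[...,1]>70)&(poly>0)).astype(np.uint8)
    N,l,s,ce=cv2.connectedComponentsWithStats(m)
    z=.067 if n=="top" else .060
    for k in range(1,N):
        if s[k,4]>8:
            w=ray(i,ce[k],z)[0,:2];print(" bush",ce[k],s[k],w,"tray",(1e3*(w-t)@R).round(1))
    sl=(np.array([[211,219],[275,189]])/4-.375+[250,145]) if n=="top" else np.array([[240,250],[281,203]])/4-.375+[255,130]
    w=ray(i,sl,.075)[:,:2];print(" sleeves tray",(1e3*(w-t)@R).round(1))
    g=np.array([330,367])/4-.375+[250,145] if n=="top" else np.array([453,290])/4-.375+[255,130]
    w=ray(i,g,.087 if n=="top" else .085)[:,:2];print(" grip tray",(1e3*(w-t)@R).round(1))
E
```

```text
top t [ 0.56659124 -0.01410613] yaw 5.205347749890931 res mm [[-1.1, 2.1], [-4.1, -0.5], [2.9, -2.8], [2.2, 1.2]]
 bush [337.46052632 191.46052632] [333 186  10  12  76] [ 0.58467453 -0.05493586] tray [ 14.3 -42.3]
 bush [358.76315789 193.65789474] [354 188  11  12  76] [ 0.5684793  -0.10992899] tray [ -6.8 -95.6]
 bush [292.79761905 211.35714286] [288 206  11  12  84] [0.55247924 0.07187863] tray [-6.3 86.9]
 sleeves tray [[16.6 54.1]
 [25.   7.8]]
 grip tray [[-100.8    5.8]]
scene t [ 0.56741896 -0.01587249] yaw 5.413477415979923 res mm [[0.6, 1.2], [-0.9, 0.2], [-0.0, -1.1], [0.2, -0.2]]
 bush [360.50943396 166.67924528] [356 161  10  13 106] [ 0.56836951 -0.11111966] tray [ -8.  -94.9]
 bush [340.87850467 174.93457944] [336 169  11  13 107] [ 0.58384145 -0.05491456] tray [ 12.7 -40.4]
 bush [313.49586777 209.1322314 ] [308 203  12  14 121] [0.55221385 0.07142665] tray [-6.9 88.3]
 sleeves tray [[17.2 55.4]
 [22.8 10.1]]
 grip tray [[-105.4    7.1]]
```

```bash
cat >> h.py <<'E'
from scipy.spatial.transform import Rotation as Ro
TT=np.array([.567,-.015]);YAW=np.radians(5.35)
RT=np.array([[np.cos(YAW),-np.sin(YAW)],[np.sin(YAW),np.cos(YAW)]])
def now():
    o=monitor.get_obs();R=Ro.from_quat(o["tool_rot"]).as_matrix();p=o["eef_pos"]
    return o,p,R
def plan(*wps):
    """wps: (tray x mm, tray y mm, z mm, psi tray deg); prints tool-axes shift (mm), then turn in units"""
    o,p,R=now();p=p*1e3;psi=np.degrees(np.arctan2(R[1,0],R[0,0]));
    tp=(p[:2]-TT*1e3)@RT
    print("t",round(o["clock"],2),"tray",tp.round(1),"z",p[2].round(1),"psi_tray",(psi-5.35).round(2),"F",o["ft_force"].round(1),"w",round(o["grip_width"]*1e3,1))
    for x,y,z,a in wps:
        g=np.r_[RT@[x,y]+TT*1e3,z];d=R.T@(g-p)
        da=np.radians((a+5.35-psi+180)%360-180)
        print((x,y,z,a),"shift mm",d.round(1),"turn units",(-da/0.1).round(2))
        p=g;psi=a+5.35;R=Ro.from_euler("z",psi,degrees=True).as_matrix()@np.diag([1,-1,-1])
E
python3 - <<'E'
from h import *
plan((-106,-45,180,0),(-106,-45,75,0))
E
```

```text
t 0.1 tray [-495.2 -427. ] z 230.5 psi_tray 7.82 F [-0.3 -0.  -0.1] w 85.5
(-106, -45, 180, 0) shift mm [ 437.5 -325.4   51.1] turn units 1.36
(-106, -45, 75, 0) shift mm [  0.   0. 105.] turn units -0.0
```

Call:
{"api": "send_rows", "payload": {"moves": [[0.0312,-0.0232,0.003,0],[0.0312,-0.0232,0.003,0],[0.0312,-0.0232,0.003,0],[0.0312,-0.0232,0.003,0],[0.0312,-0.0232,0.003,0],[0.0312,-0.0232,0.003,0],[0.0312,-0.0232,0.003,0],[0.0312,-0.0232,0.003,0],[0.0312,-0.0232,0.003,0],[0.0312,-0.0232,0.003,0],[0.0312,-0.0232,0.003,0],[0.0312,-0.0232,0.003,0],[0.0312,-0.0232,0.003,0],[0.0312,-0.0232,0.003,0],[0,0,0,0.7],[0,0,0,0.66],[0,0,0,0]], "claw": -1}}

```text
clock: 1.8
eef_pos: [0.465, -0.0706, 0.1887]
tool_rot: [0.999, 0.047, -0.001, -0.0]
ft_force: [0.3, -0.5, -0.3]
grip_width: 0.0001
```

```bash
python3 - <<'E'
from h import *
plan((-106,-45,76,0))
p,d=cams.camera("wrist");cv2.imwrite("pics/w1.png",p)
p,d=cams.camera("top");cv2.imwrite("pics/t1.png",cv2.resize(p[145:290,250:400],None,fx=4,fy=4))
E
```

```text
t 1.8 tray [-106.7  -45.8] z 188.7 psi_tray 0.09 F [ 0.3 -0.5 -0.3] w 0.1
(-106, -45, 76, 0) shift mm [  0.9  -0.8 112.7] turn units 0.02
```

View pics/w1.png

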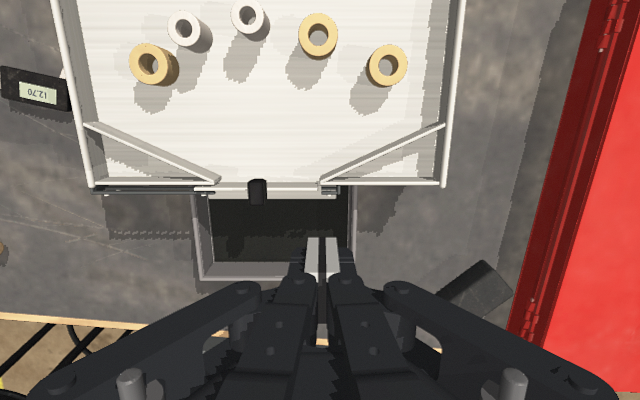

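```bash
python3 - <<'E'
from h import *
o,p,R=now();i=cams.camera_info("wrist");T=np.eye(4);T[:3,:3]=R;T[:3,3]=p;T=T@i["mount"]
def tr(uv,z):return ((ray(i,uv,z,T)[:,:2]-TT)@RT*1e3).round(1).tolist()
print("front corners(-103,±151)",tr([[92,187],[446,185]],.067))
print("mouth edges(-100,±45)",tr([[216,182],[322,181]],.067))
print("side/funnel (-52,±148)",tr([[87,125],[443,126]],.067))
print("grip top",tr([[257,184]],.087))
img=cv2.imread("pics/w1.png");hsv=cv2.cvtColor(img,cv2.COLOR_BGR2HSV)
m=((hsv[...,0]>8)&(hsv[...,0]<30)&(hsv[...,1]>60)&(hsv[...,2]>120)).astype(np.uint8);m[110:]=0
N,l,s,ce=cv2.connectedComponentsWithStats(m)
for k in range(1,N):
    if s[k,4]>100: print(s[k],ce[k],tr(ce[k],.063))
print("ring centres",tr([[152,63],[318,34],[389,64]],.067),"sleeves",tr([[189,28],[251,17]],.075))
E
```

```text
front corners(-103,±151) [[-103.6, 149.3], [-101.5, -151.9]]
mouth edges(-100,±45) [[-99.1, 43.3], [-98.1, -46.5]]
side/funnel (-52,±148) [[-52.1, 143.2], [-52.5, -144.2]]
grip top [[-96.1, 4.5]]
[ 299   13   39   43 1011] [317.74480712  34.14737883] [[15.4, -43.1]]
[ 129   43   45   42 1112] [149.71852518  63.0881295 ] [[-5.2, 87.8]]
[369  45  39  41 935] [387.6513369   64.86417112] [[-6.2, -97.6]]
ring centres [[-5.6, 84.0], [14.7, -43.4], [-6.1, -97.9]] sleeves [[16.9, 49.9], [24.1, 4.6]]
```

Call:
{"api": "send_rows", "payload": {"moves": [[0,0,0.04,0],[0,0,0.04,0],[0,0,0.032,0],[0,0,0,0],[0,-0.015,0,0],[0,-0.015,0,0],[0,-0.01,0,0],[0,-0.01,0,0],[0,-0.01,0,0],[0,-0.01,0,0],[0,-0.01,0,0],[0,-0.01,0,0],[0,-0.01,0,0],[0,-0.01,0,0],[0,0,0,0]]}}

```text
clock: 3.4
eef_pos: [0.4542, 0.04, 0.0769]
tool_rot: [0.999, 0.048, -0.001, -0.001]
ft_force: [0.4, 0.1, -0.4]
grip_width: 0.0
```

```bash
python3 - <<'E'
from h import *
plan((-106,72,76,0))
p,d=cams.camera("top");cv2.imwrite("pics/t2.png",cv2.resize(p[145:290,250:400],None,fx=4,fy=4))
E
```

```text
t 3.4 tray [-107.1   65.2] z 76.9 psi_tray 0.14 F [ 0.4  0.1 -0.4] w 0.0
(-106, 72, 76, 0) shift mm [ 1.2 -6.8  1. ] turn units 0.02
```

View pics/t2.png

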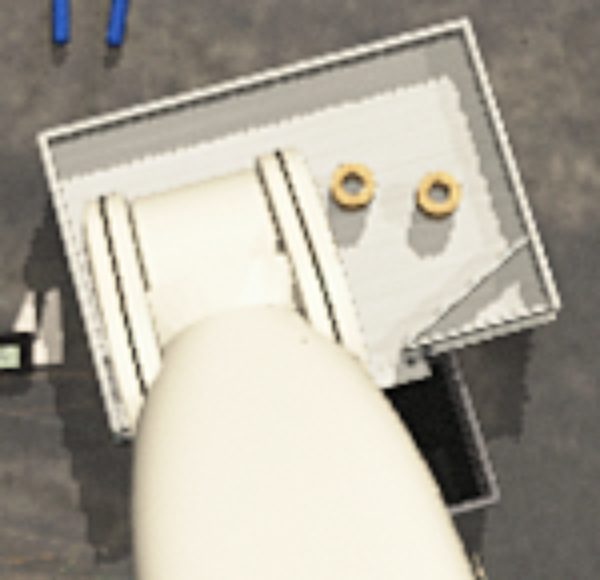

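```bash
python3 - <<'E'
from h import *
p,d=cams.camera("wrist");cv2.imwrite("pics/w2.png",p)
E
```

```text
(no output)
```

View pics/w2.png

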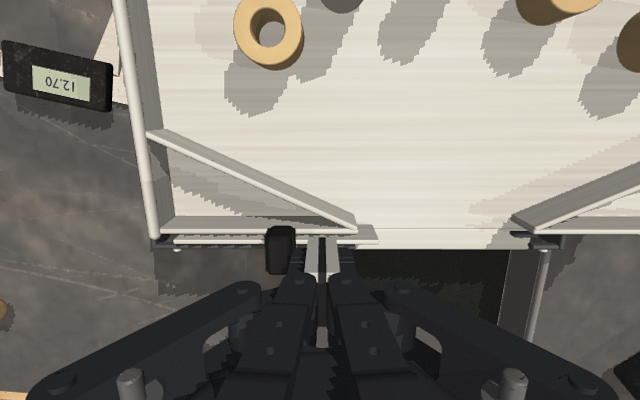

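Call:
{"api": "send_rows", "payload": {"moves": [[0,-0.004,0,0],[0,-0.004,0,0],[0,-0.003,0,0],[0,-0.002,0,0],[0,0,0,0]]}}

```text
clock: 4.0
eef_pos: [0.454, 0.0464, 0.0772]
tool_rot: [0.999, 0.05, -0.0, -0.002]
ft_force: [-0.3, -1.4, -0.3]
grip_width: -0.0002
```

```bash
python3 - <<'E'
from h import *
plan((-106,72,76,0))
p,d=cams.camera("wrist");cv2.imwrite("pics/w3.png",p)
E
```

```text
t 4.0 tray [-106.8   71.7] z 77.2 psi_tray 0.37 F [-0.3 -1.4 -0.3] w -0.2
(-106, 72, 76, 0) shift mm [ 0.8 -0.3  1.2] turn units 0.07
```

View pics/w3.png

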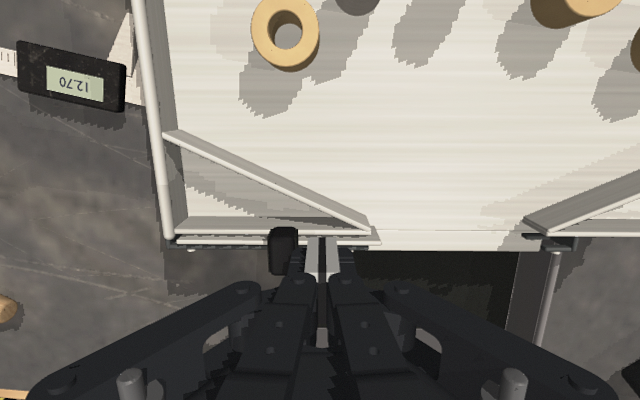

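Call:
{"api": "send_rows", "payload": {"moves": [[0,-0.003,0,0],[0,-0.003,0,0],[0,-0.003,0,0],[0,0,0,0]]}}

```text
clock: 4.45
eef_pos: [0.4539, 0.0496, 0.0774]
tool_rot: [0.999, 0.053, -0.0, -0.003]
ft_force: [0.9, -4.2, -1.4]
grip_width: -0.0001
```

```bash
python3 - <<'E'
from h import *
plan((-106,72,76,0))
E
```

```text
t 4.45 tray [-106.6   74.9] z 77.4 psi_tray 0.72 F [ 0.9 -4.2 -1.4] w -0.1
(-106, 72, 76, 0) shift mm [0.6 2.9 1.3] turn units 0.13
```

Call:
{"api": "send_rows", "payload": {"moves": [[0,-0.004,0,0],[0,-0.004,0,0],[0,-0.004,0,0],[0,0,0,0]]}}

```text
clock: 4.85
eef_pos: [0.4539, 0.0504, 0.0774]
tool_rot: [0.998, 0.056, 0.0, 0.0]
ft_force: [1.7, -18.3, -0.5]
grip_width: 0.0
```

```bash
python3 - <<'E'
from h import *
plan((-106,72,76,0))
p,d=cams.camera("wrist");cv2.imwrite("pics/w4.png",p)
E
```

```text
t 4.85 tray [-106.6   75.7] z 77.4 psi_tray 1.03 F [  1.7 -18.3  -0.5] w 0.0
(-106, 72, 76, 0) shift mm [0.5 3.7 1.4] turn units 0.18
```

View pics/w4.png

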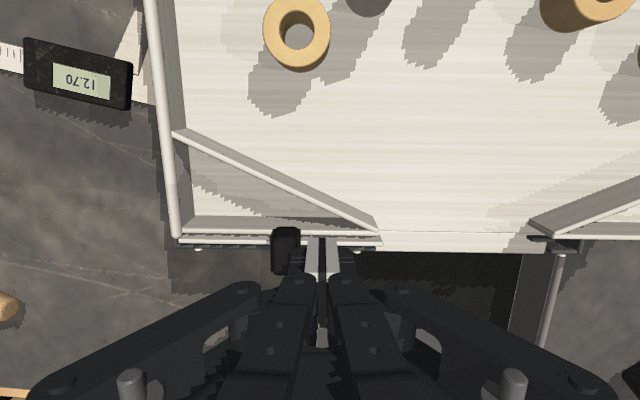

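Call:
{"api": "send_rows", "payload": {"moves": [[0,0.02,0,0],[0,0.02,0,0],[0,0,-0.04,0],[0,0,-0.03,0],[0,0,0,0]]}}

```text
clock: 5.4
eef_pos: [0.4615, 0.0158, 0.1513]
tool_rot: [0.998, 0.057, 0.004, -0.007]
ft_force: [0.6, 0.4, 0.5]
grip_width: 0.0003
```

```bash
python3 - <<'E'
from h import *
plan((43,-54,130,-21),(43,-54,51,-21))
E
```

```text
t 5.4 tray [-102.2   40.5] z 151.3 psi_tray 1.22 F [0.6 0.4 0.5] w 0.3
(43, -54, 130, -21) shift mm [142.9  97.8  21.3] turn units 3.88
(43, -54, 51, -21) shift mm [ 0.  0. 79.] turn units -0.0
```

Call:
{"api": "send_rows", "payload": {"moves": [[0.036,0.0245,0,0],[0.036,0.0245,0,0],[0.036,0.0245,0,0],[0.036,0.0245,0,0],[0,0,0,1],[0,0,0,1],[0,0,0,1],[0,0,0,0.9],[0,0,0.02,0],[0,0,0,0]], "claw": -0.62}}

```text
clock: 6.4
eef_pos: [0.6023, -0.1075, 0.1224]
tool_rot: [0.995, -0.1, -0.004, -0.025]
ft_force: [-1.7, 0.4, -0.1]
grip_width: 0.0162
```

```bash
python3 - <<'E'
from h import *
plan((43,-54,51,-21))
p,d=cams.camera("wrist");cv2.imwrite("pics/w5.png",p)
E
```

```text
t 6.4 tray [ 26.5 -95.4] z 122.4 psi_tray -16.8 F [-1.7  0.4 -0.1] w 16.2
(43, -54, 51, -21) shift mm [  4.7 -40.9  73.4] turn units 0.73
```

View pics/w5.png

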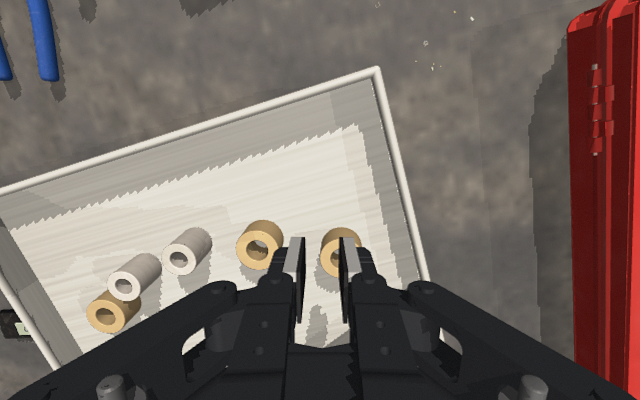

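Call:
{"api": "send_rows", "payload": {"moves": [[0,0,0,0],[0,0,0,0]]}}

```text
clock: 6.65
eef_pos: [0.605, -0.107, 0.1264]
tool_rot: [0.995, -0.099, -0.001, -0.024]
ft_force: [0.8, 0.1, -0.4]
grip_width: 0.0158
```

```bash
python3 - <<'E'
from h import *
plan((43,-54,51,-21))
o,p,R=now();print(R.round(3),o["joint_pos"].round(3),o["joint_vel"].round(3))
E
```

```text
t 6.65 tray [ 29.2 -95.1] z 126.4 psi_tray -16.68 F [ 0.8  0.1 -0.4] w 15.8
(43, -54, 51, -21) shift mm [  1.9 -39.7  77.3] turn units 0.75
[[ 0.98  -0.197  0.004]
 [-0.197 -0.979  0.048]
 [-0.006 -0.048 -0.999]] [-0.199  0.53   0.156  1.203  0.048  3.141] [-0.001 -0.004  0.    -0.004 -0.002 -0.002]
```

Call:
{"api": "send_rows", "payload": {"moves": [[0,-0.01,-0.015,-1],[0,0,0,-1],[0,0,0,-1],[0,0,0,-1],[0,0,0,-1],[0,0,0,-1],[0,0,0,-1],[0,0,0,-1],[0,0,0,-1],[0,0,0,-1],[0,0,0,-1],[0,0,0,-1],[0,0,0,-1],[0,0,0,-1],[0,0,0,-1],[0,0,0,-1],[0,0,0,-1],[0,0,0,-1],[0,0,0,-1],[0,0,0,-1]]}}

```text
clock: 8.65
eef_pos: [0.6069, -0.098, 0.1421]
tool_rot: [0.619, 0.785, 0.02, -0.013]
ft_force: [0.1, 1.2, -0.0]
grip_width: 0.0163
```

Call:
{"api": "send_rows", "payload": {"moves": [[0,0,0,-1],[0,0,0,-1],[0,0,0,-1],[0,0,0,-1],[0,0,0,-1],[0,0,0,-1],[0,0,0,-1],[0,0,0,-1],[0,0,0,-1],[0,0,0,-1],[0,0,0,-0.7],[0,0,0,0]]}}

```text
clock: 9.85
eef_pos: [0.6068, -0.0981, 0.142]
tool_rot: [0.135, 0.991, 0.024, -0.001]
ft_force: [-0.0, 0.3, 0.2]
grip_width: 0.0161
```

```bash
python3 - <<'E'
from h import *
plan((43,-54,130,159),(43,-54,51,159))
o,p,R=now();print(R.round(3),o["joint_pos"].round(3))
p,d=cams.camera("wrist");cv2.imwrite("pics/w6.png",p)
p,d=cams.camera("top");cv2.imwrite("pics/t6.png",cv2.resize(p[145:290,250:400],None,fx=4,fy=4))
E
```

```text
t 9.85 tray [ 31.9 -86.5] z 142.0 psi_tray 159.2 F [-0.   0.3  0.2] w 16.1
(43, -54, 130, 159) shift mm [ 1.1 33.7 13.6] turn units 0.03
(43, -54, 51, 159) shift mm [ 0.  0. 79.] turn units -0.0
[[-0.964  0.267  0.004]
 [ 0.266  0.963  0.048]
 [ 0.009  0.047 -0.999]] [-0.184  0.519  0.18   1.237  0.048  0.086]
```

View pics/w6.png

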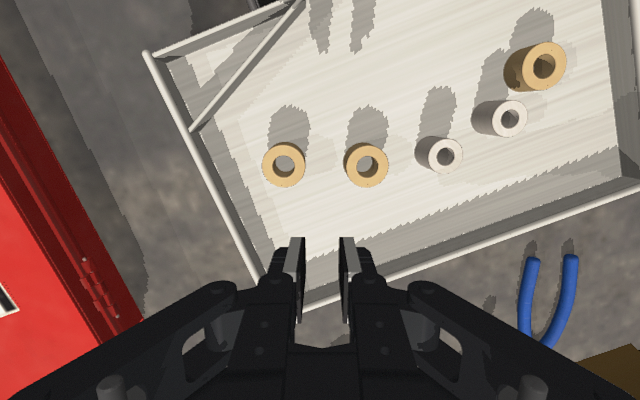

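Call:
{"api": "send_rows", "payload": {"moves": [[0,0.034,0.01,0],[0,0,0,0],[0,0,0,0]]}}

```text
clock: 10.25
eef_pos: [0.6154, -0.0647, 0.1327]
tool_rot: [0.134, 0.991, 0.024, -0.002]
ft_force: [0.6, -0.7, -1.1]
grip_width: 0.0164
```

```bash
python3 - <<'E'
from h import *
plan((43,-54,51,159))
o,p,R=now()
i=cams.camera_info("wrist");T=np.eye(4);T[:3,:3]=R;T[:3,3]=p;T=T@i["mount"]
img,d=cams.camera("wrist");cv2.imwrite("pics/w7.png",img);hsv=cv2.cvtColor(img,cv2.COLOR_BGR2HSV)
m=((hsv[...,0]>8)&(hsv[...,0]<30)&(hsv[...,1]>60)&(hsv[...,2]>120)).astype(np.uint8)
N,l,s,ce=cv2.connectedComponentsWithStats(m)
for k in range(1,N):
    if s[k,4]>300: print(s[k],((ray(i,ce[k],.064,T)[:,:2]-TT)@RT*1e3).round(1))
E
```

```text
t 10.25 tray [ 43.5 -54. ] z 132.7 psi_tray 159.21 F [ 0.6 -0.7 -1.1] w 16.4
(43, -54, 51, 159) shift mm [-0.4 -4.  81.6] turn units 0.04
[ 471   39   54   53 1607] [[-5.7 88. ]]
[ 207  147   46   45 1187] [[ -7. -97.]]
[ 296  148   45   44 1147] [[ 14.5 -42.5]]
```

Call:
{"api": "send_rows", "payload": {"moves": [[0,-0.002,0.03,0],[0,-0.002,0.03,0],[0,0,0.0216,0],[0,0,0,0],[0.005,0,0,0],[0.005,0,0,0],[0.01,0,0,0],[0.01,0,0,0],[0.01,0,0,0],[0.01,0,0,0],[0,0,0,0]]}}

```text
clock: 11.4
eef_pos: [0.5651, -0.0517, 0.0524]
tool_rot: [0.135, 0.991, 0.024, -0.002]
ft_force: [0.8, -0.1, 0.3]
grip_width: 0.0164
```

```bash
python3 - <<'E'
from h import *
plan((-60,-15,51,159))
img,d=cams.camera("wrist");cv2.imwrite("pics/w8.png",img)
E
```

```text
t 11.4 tray [ -5.3 -36.3] z 52.4 psi_tray 159.17 F [ 0.8 -0.1  0.3] w 16.4
(-60, -15, 51, 159) shift mm [58.7  0.4  2. ] turn units 0.03
```

View pics/w8.png

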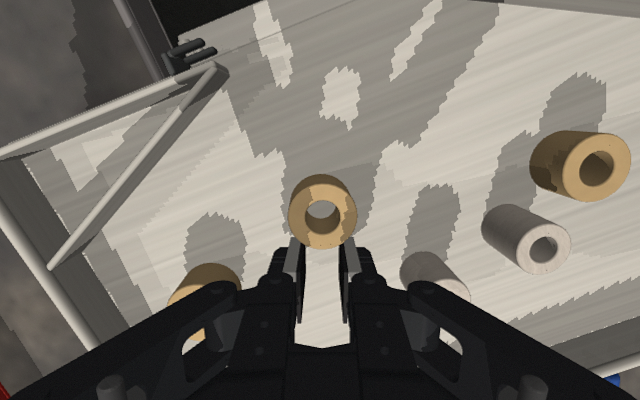

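Call:
{"api": "send_rows", "payload": {"moves": [[0.01,0,0,0],[0.01,0,0,0],[0.01,0,0,0],[0.01,0,0,0],[0.01,0,0,0],[0.01,0,0,0],[0.01,0,0,0],[0.01,0,0,0],[0.01,0,0,0],[0.01,0,0,0],[0.01,0,0,0],[0,0,0,0]]}}

```text
clock: 12.65
eef_pos: [0.4584, -0.0222, 0.0526]
tool_rot: [0.135, 0.991, 0.024, -0.003]
ft_force: [-0.4, 0.3, -0.7]
grip_width: 0.0166
```

```bash
python3 - <<'E'
from h import *
plan((-60,-15,51,159))
img,d=cams.camera("wrist");cv2.imwrite("pics/w9.png",img)
E
```

```text
t 12.65 tray [-108.8    3. ] z 52.6 psi_tray 159.18 F [-0.4  0.3 -0.7] w 16.6
(-60, -15, 51, 159) shift mm [-52.    0.5   0.9] turn units 0.03
```

View pics/w9.png

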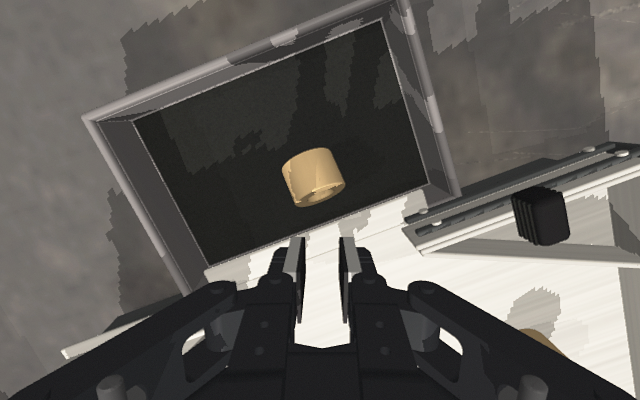

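Call:
{"api": "send_rows", "payload": {"moves": [[-0.02,0,0,0],[-0.02,0,0,0],[-0.02,0,0,0],[0,0,-0.03,1],[0,0,-0.03,1],[0,0,-0.02,1],[0,0,0,1],[0,0,0,0.28],[0,0,0,0]]}}

```text
clock: 13.6
eef_pos: [0.5179, -0.0425, 0.1317]
tool_rot: [0.342, 0.94, 0.023, -0.007]
ft_force: [0.5, -0.1, -0.5]
grip_width: 0.016
```

```bash
python3 - <<'E'
from h import *
plan((13.4,-117.6,130,134.7),(13.4,-117.6,51,134.7))
E
```

```text
t 13.6 tray [-51.4 -22.8] z 131.7 psi_tray 134.71 F [ 0.5 -0.1 -0.5] w 16.0
(13.4, -117.6, 130, 134.7) shift mm [-113.   -20.5   -2.5] turn units 0.0
(13.4, -117.6, 51, 134.7) shift mm [ 0.  0. 79.] turn units -0.0
```

Call:
{"api": "send_rows", "payload": {"moves": [[-0.0282,-0.0051,-0.0006,0],[-0.0282,-0.0051,-0.0006,0],[-0.0282,-0.0051,-0.0006,0],[-0.0282,-0.0051,-0.0006,0],[0,0,0,0],[0,0,0,0]]}}

```text
clock: 14.2
eef_pos: [0.5906, -0.1308, 0.129]
tool_rot: [0.342, 0.939, 0.023, -0.008]
ft_force: [-0.1, 0.6, 0.2]
grip_width: 0.0162
```

```bash
python3 - <<'E'
from h import *
plan((13.4,-117.6,51,134.7))
img,d=cams.camera("wrist");cv2.imwrite("pics/w10.png",img)
E
```

```text
t 14.2 tray [  12.7 -117.5] z 129.0 psi_tray 134.65 F [-0.1  0.6  0.2] w 16.2
(13.4, -117.6, 51, 134.7) shift mm [-3.  -2.5 77.9] turn units -0.01
```

View pics/w10.png

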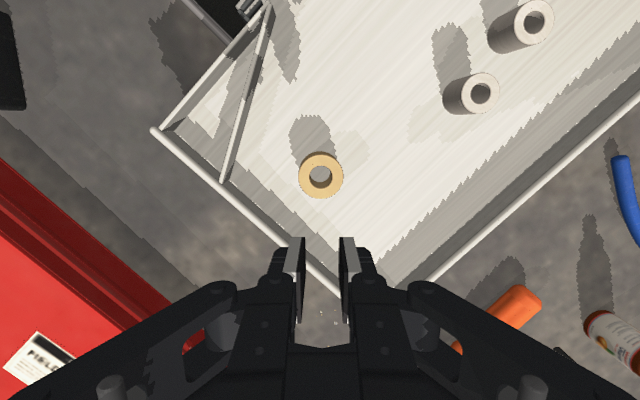

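Call:
{"api": "send_rows", "payload": {"moves": [[-0.0015,-0.0012,0.03,0],[-0.0015,-0.0013,0.03,0],[0,0,0.0175,0],[0,0,0,0],[0.005,0,0,0],[0.005,0,0,0],[0.01,0,0,0],[0.01,0,0,0],[0.01,0,0,0],[0.01,0,0,0],[0.01,0,0,0],[0.01,0,0,0],[0,0,0,0]]}}

```text
clock: 15.55
eef_pos: [0.5369, -0.0848, 0.0547]
tool_rot: [0.342, 0.939, 0.023, -0.008]
ft_force: [0.2, 0.5, -0.9]
grip_width: 0.0161
```

```bash
python3 - <<'E'
from h import *
plan((-112,8,51,134.7))
img,d=cams.camera("wrist");cv2.imwrite("pics/w11.png",img)
E
```

```text
t 15.55 tray [-36.4 -66.7] z 54.7 psi_tray 134.7 F [ 0.2  0.5 -0.9] w 16.1
(-112, 8, 51, 134.7) shift mm [106.1  -1.4   6.9] turn units 0.0
```

View pics/w11.png

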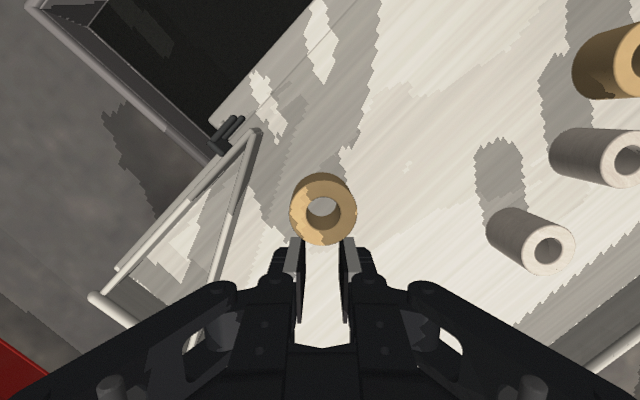

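Call:
{"api": "send_rows", "payload": {"moves": [[0.01,0,0.0006,0],[0.01,0,0.0006,0],[0.01,0,0.0006,0],[0.01,0,0.0006,0],[0.01,0,0.0006,0],[0.01,0,0.0006,0],[0.01,0,0.0004,0],[0.01,0,0.0004,0],[0.01,0,0.0004,0],[0.01,0,0.0004,0],[0.01,0,0,0],[0,0,0,0]]}}

```text
clock: 16.8
eef_pos: [0.4523, -0.0139, 0.0525]
tool_rot: [0.342, 0.939, 0.023, -0.008]
ft_force: [-0.7, -0.2, -0.0]
grip_width: 0.0162
```

```bash
python3 - <<'E'
from h import *
plan((-112,8,51,134.7))
img,d=cams.camera("wrist");cv2.imwrite("pics/w12.png",img)
E
```

```text
t 16.8 tray [-114.1   11.7] z 52.5 psi_tray 134.71 F [-0.7 -0.2 -0. ] w 16.2
(-112, 8, 51, 134.7) shift mm [-4.2 -1.2  1.3] turn units 0.0
```

View pics/w12.png

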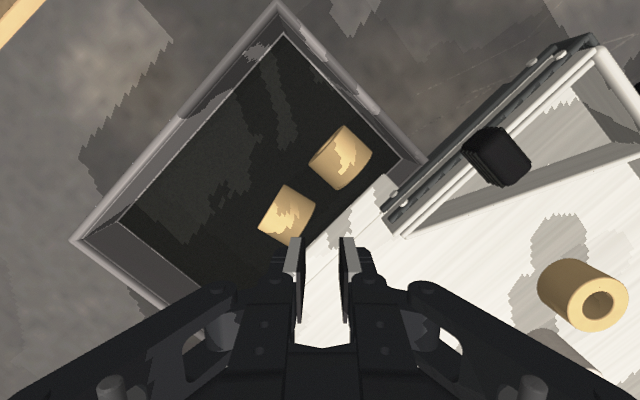

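Call:
{"api": "send_rows", "payload": {"moves": [[-0.02,0,0,0],[-0.02,0,0,0],[-0.02,0,0,0],[0,0,-0.03,0],[0,0,-0.03,-1],[0,0,-0.02,-1],[0,0,0,-1],[0,0,0,-1],[0,0,0,-1],[0,0,0,-1],[0,0,0,-1],[0,0,0,-1],[0,0,0,-1],[0,0,0,-1],[0,0,0,-1],[0,0,0,-1],[0,0,0,-1],[0,0,0,-1],[0,0,0,-1],[0,0,0,-0.2]]}}

```text
clock: 18.85
eef_pos: [0.5002, -0.0575, 0.1308]
tool_rot: [-0.399, 0.916, 0.022, 0.011]
ft_force: [-0.1, 0.2, 0.5]
grip_width: 0.0162
```

```bash
python3 - <<'E'
from h import *
plan((15.6,103,134,221.8))
E
```

```text
t 18.85 tray [-70.4 -36.1] z 130.8 psi_tray -138.29 F [-0.1  0.2  0.5] w 16.2
(15.6, 103, 134, 221.8) shift mm [-156.8   46.5    4.1] turn units -0.02
```

Call:
{"api": "send_rows", "payload": {"moves": [[-0.0392,0.0116,0.001,0],[-0.0392,0.0116,0.001,0],[-0.0392,0.0116,0.001,0],[-0.0392,0.0116,0.001,0],[0,0,0,0],[0,0,0,0]]}}

```text
clock: 19.45
eef_pos: [0.5729, 0.0899, 0.1337]
tool_rot: [-0.399, 0.916, 0.022, 0.01]
ft_force: [0.3, 0.3, -0.8]
grip_width: 0.0163
```

```bash
python3 - <<'E'
from h import *
plan((15.6,107,51,221.8))
o,p,R=now()
i=cams.camera_info("wrist");T=np.eye(4);T[:3,:3]=R;T[:3,3]=p;T=T@i["mount"]
img,d=cams.camera("wrist");cv2.imwrite("pics/w13.png",img);hsv=cv2.cvtColor(img,cv2.COLOR_BGR2HSV)
m=((hsv[...,0]>8)&(hsv[...,0]<30)&(hsv[...,1]>60)&(hsv[...,2]>120)).astype(np.uint8)
N,l,s,ce=cv2.connectedComponentsWithStats(m)
for k in range(1,N):
    if s[k,4]>300: print(s[k],((ray(i,ce[k],.064,T)[:,:2]-TT)@RT*1e3).round(1))
E
```

```text
t 19.45 tray [ 15.6 103.9] z 133.7 psi_tray -138.28 F [ 0.3  0.3 -0.8] w 16.3
(15.6, 107, 51, 221.8) shift mm [ 0.9 -0.2 82.7] turn units -0.01
[ 300  150   45   44 1196] [[-6.2 88.2]]
[576 302  64  18 430] [[-72.9 335. ]]
[571 323  69  22 403] [[-56.4 357.3]]
```

View pics/w13.png

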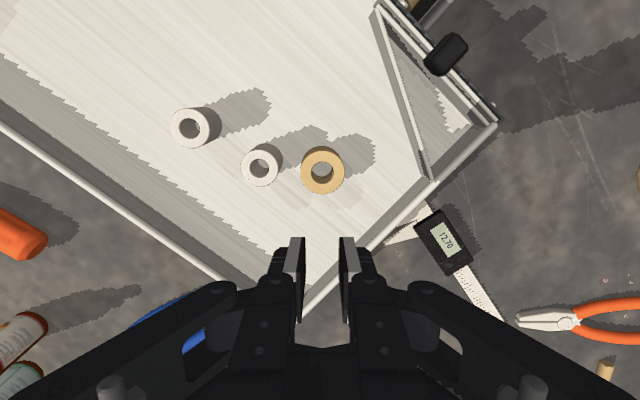

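Call:
{"api": "send_rows", "payload": {"moves": [[0,0,0.03,0],[0,0,0.03,0],[0,0,0.0205,0],[0,0,0,0],[0.005,0,-0.0002,0],[0.005,0,-0.0002,0],[0.01,0,-0.0004,0],[0.01,0,-0.0004,0],[0.01,0,-0.0004,0],[0.01,0,-0.0004,0],[0,0,0,0]]}}

```text
clock: 20.6
eef_pos: [0.5376, 0.0551, 0.054]
tool_rot: [-0.398, 0.917, 0.022, 0.01]
ft_force: [0.9, 0.7, -0.3]
grip_width: 0.0165
```

```bash
python3 - <<'E'
from h import *
plan((-112,-8,51,221.8))
img,d=cams.camera("wrist");cv2.imwrite("pics/w14.png",img)
E
```

```text
t 20.6 tray [-22.7  72.6] z 54.0 psi_tray -138.41 F [ 0.9  0.7 -0.3] w 16.5
(-112, -8, 51, 221.8) shift mm [120.3  -0.9  -1.3] turn units -0.04
```

View pics/w14.png

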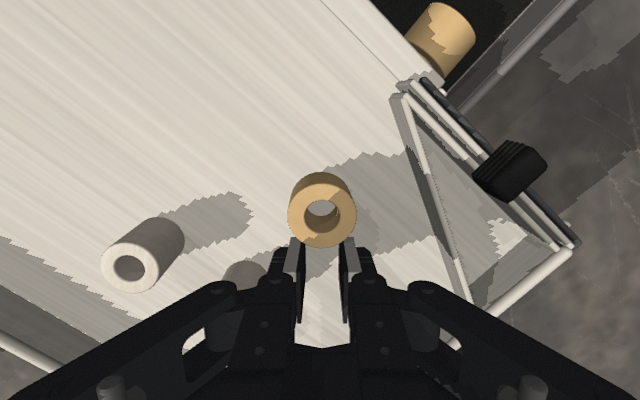

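Call:
{"api": "send_rows", "payload": {"moves": [[0.01,0,-0.0001,0],[0.01,0,-0.0001,0],[0.01,0,-0.0002,0],[0.01,0,-0.0002,0],[0.01,0,-0.0002,0],[0.01,0,-0.0002,0],[0.01,0,-0.0002,0],[0.01,0,-0.0002,0],[0.01,0,-0.0002,0],[0.01,0,-0.0002,0],[0.01,0,0,0],[0.01,0,0,0],[0,0,0,0]]}}

```text
clock: 21.95
eef_pos: [0.4556, -0.0324, 0.0509]
tool_rot: [-0.398, 0.917, 0.022, 0.01]
ft_force: [-0.4, 0.4, 0.3]
grip_width: 0.0165
```

```bash
python3 - <<'E'
from h import *
plan((-112,-8,51,221.8))
img,d=cams.camera("wrist");cv2.imwrite("pics/w15.png",img)
E
```

```text
t 21.95 tray [-112.6   -7. ] z 50.9 psi_tray -138.42 F [-0.4  0.4  0.3] w 16.5
(-112, -8, 51, 221.8) shift mm [ 0.3 -1.1 -0.1] turn units -0.04
```

View pics/w15.png

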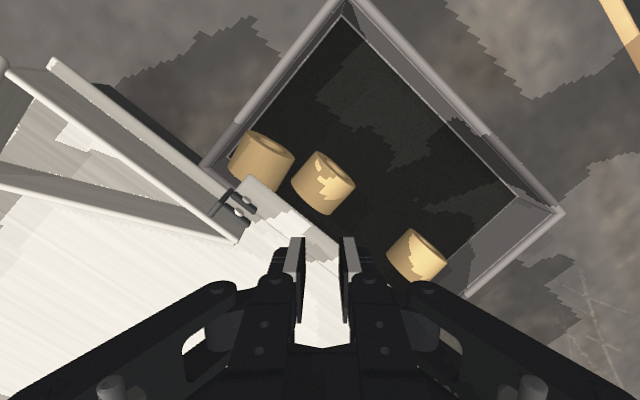

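Call:
{"api": "send_rows", "payload": {"moves": [[-0.02,0,0,0],[-0.02,0,0,0],[0,0,-0.03,0],[0,0,-0.03,1],[0,0,-0.02,1],[0,0,0,1],[0,0,0,1],[0,0,0,1],[0,0,0,1],[0,0,0,1],[0,0,0,0.3],[0,0,0,0]]}}

```text
clock: 23.2
eef_pos: [0.4844, -0.0059, 0.1326]
tool_rot: [-0.046, 0.999, 0.024, 0.002]
ft_force: [0.3, -0.2, -0.4]
grip_width: 0.0165
```

```bash
python3 - <<'E'
from h import *
plan((-105,124,131,180))
o,p,R=now()
i=cams.camera_info("wrist");T=np.eye(4);T[:3,:3]=R;T[:3,3]=p;T=T@i["mount"]
img,d=cams.camera("wrist");cv2.imwrite("pics/w16.png",img)
hsv=cv2.cvtColor(img,cv2.COLOR_BGR2HSV);K=i["intrinsics"]
m=((hsv[...,0]>8)&(hsv[...,0]<30)&(hsv[...,1]>60)&(hsv[...,2]>90)).astype(np.uint8)
N,l,s,ce=cv2.connectedComponentsWithStats(m)
for k in range(1,N):
    if s[k,4]>200:
        v,u=np.where((l==k)&(d>0));z=d[v,u];P=np.c_[(u-K[0,2])/K[0,0]*z,-(v-K[1,2])/K[1,1]*z,-z]@T[:3,:3].T+T[:3,3]
        q=(P[:,:2]-TT)@RT*1e3;print(s[k],q.mean(0).round(1),np.percentile(q,[3,97],axis=0).round(0).tolist(),"z",np.percentile(P[:,2],[5,50,95]).round(4))
E
```

```text
t 23.2 tray [-81.4  16.7] z 132.6 psi_tray -180.04 F [ 0.3 -0.2 -0.4] w 16.5
(-105, 124, 131, 180) shift mm [ 23.7 107.    6.6] turn units -0.01
[ 339  111   38   31 1137] [-137.8   48.8] [[-148.0, 36.0], [-127.0, 63.0]] z [0.0208 0.0292 0.0316]
[ 243  113   40   31 1157] [-136.5  -22.4] [[-147.0, -36.0], [-126.0, -10.0]] z [0.0211 0.0294 0.0318]
[198 129  44  35 896] [-125.2  -56. ] [[-134.0, -70.0], [-114.0, -44.0]] z [0.0187 0.0289 0.0318]
[ 605  343   35   57 1352] [115.5 342.5] [[100.0, 334.0], [139.0, 362.0]] z [0.0011 0.0152 0.0321]
```

View pics/w16.png

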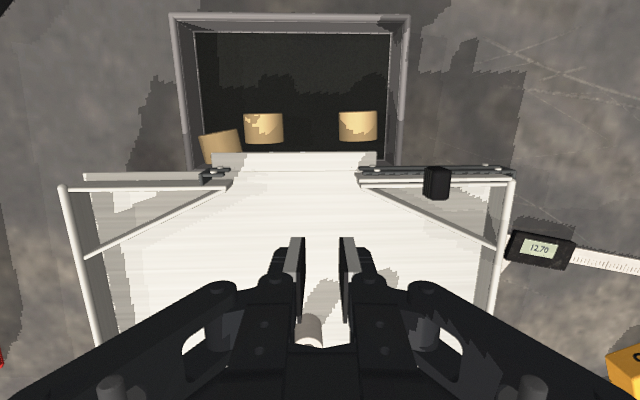

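Call:
{"api": "send_rows", "payload": {"moves": [[0.006,0.0268,0.0012,0],[0.006,0.0268,0.0012,0],[0.006,0.0268,0.0012,0],[0.006,0.0268,0.0012,0],[0,0,0,0],[0,0,0,0]], "claw": -1}}

```text
clock: 23.85
eef_pos: [0.4506, 0.099, 0.1329]
tool_rot: [-0.047, 0.999, 0.024, 0.002]
ft_force: [0.6, 0.1, 0.2]
grip_width: -0.0
```

```bash
python3 - <<'E'
from h import *
plan((-106,124,77,180))
img,d=cams.camera("wrist");cv2.imwrite("pics/w17.png",img)
E
```

```text
t 23.85 tray [-105.3  124.3] z 132.9 psi_tray -179.99 F [0.6 0.1 0.2] w -0.0
(-106, 124, 77, 180) shift mm [ 1.1 -3.  55.8] turn units 0.0
```

View pics/w17.png

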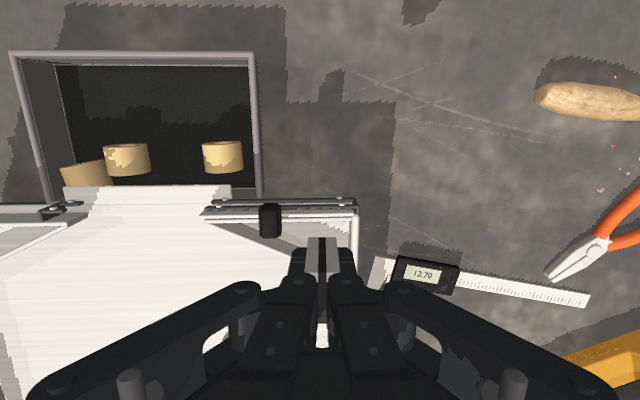

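Call:
{"api": "send_rows", "payload": {"moves": [[0,0,0.03,0],[0,0,0.0255,0],[0,0,0,0],[0,-0.005,0,0],[0,-0.01,0,0],[0,-0.01,0,0],[0,-0.01,0,0],[0,-0.01,0,0],[0,-0.01,0,0],[0,-0.01,0.0005,0],[0,-0.01,-0.0005,0],[0,-0.01,-0.0005,0],[0,-0.01,-0.0005,0],[0,0,0,0]]}}

```text
clock: 25.3
eef_pos: [0.4592, 0.0051, 0.0736]
tool_rot: [-0.045, 0.999, 0.023, 0.002]
ft_force: [0.0, -0.3, -0.1]
grip_width: 0.0001
```

```bash
python3 - <<'E'
from h import *
plan((-106,17,77,180))
img,d=cams.camera("wrist");cv2.imwrite("pics/w18.png",img)
E
```

```text
t 25.3 tray [-105.5   30.1] z 73.6 psi_tray -180.24 F [ 0.  -0.3 -0.1] w 0.1
(-106, 17, 77, 180) shift mm [  0.5 -12.9  -4. ] turn units -0.04
```

View pics/w18.png

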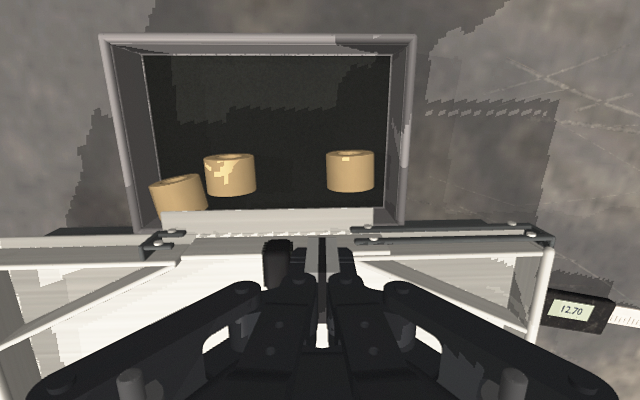

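Raise the tips slightly and push on until the force climbs at the stop.

Call:
{"api": "send_rows", "payload": {"moves": [[0,0,-0.003,0],[0,-0.004,0,0],[0,-0.004,0,0],[0,-0.004,0,0],[0,-0.003,0,0],[0,0,0,0]]}}

```text
clock: 25.95
eef_pos: [0.4604, -0.0048, 0.0767]
tool_rot: [-0.047, 0.998, 0.029, 0.002]
ft_force: [-2.6, 12.8, 5.4]
grip_width: -0.0003
```

```bash
python3 - <<'E'
from h import *
plan((-106,17,77,180))
E
```

```text
t 25.95 tray [-105.2   20.1] z 76.7 psi_tray -180.01 F [-2.6 12.8  5.4] w -0.3
(-106, 17, 77, 180) shift mm [ 0.8 -3.1 -0.5] turn units -0.0
```

Call:
{"api": "send_rows", "payload": {"moves": [[0,-0.004,0,0],[0,-0.004,0,0],[0,0,0,0]]}}

```text
clock: 26.25
eef_pos: [0.4604, -0.0056, 0.0767]
tool_rot: [-0.049, 0.998, 0.037, 0.002]
ft_force: [-4.4, 33.2, 9.6]
grip_width: 0.0001
```

```bash
python3 - <<'E'
from h import *
plan((-106,17,77,180))
img,d=cams.camera("wrist");cv2.imwrite("pics/w19.png",img)
E
```

```text
t 26.25 tray [-105.3   19.3] z 76.7 psi_tray -179.76 F [-4.4 33.2  9.6] w 0.1
(-106, 17, 77, 180) shift mm [ 0.7 -2.3 -0.5] turn units 0.04
```

View pics/w19.png

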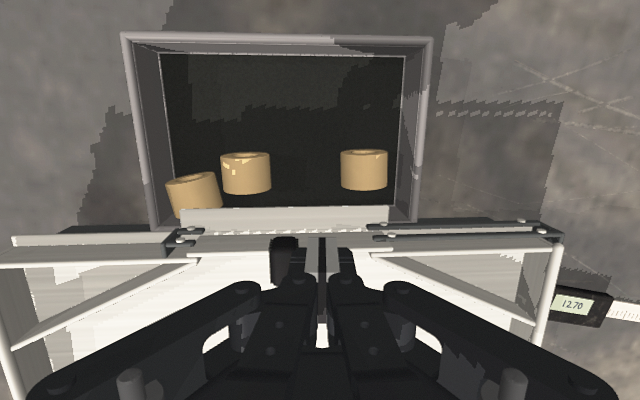

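Call:
{"api": "send_rows", "payload": {"moves": [[0,0.01,0,0],[0,0.02,0,0],[0,0.005,-0.03,0],[0,0,-0.04,0],[0,0,-0.04,0],[-0.03,0.03,0,0],[-0.03,0.04,0,0],[-0.03,0.04,0,0],[-0.03,0.04,0,0],[0,0.04,0,0],[0,0,0,0],[0,0,0,0]]}}

```text
clock: 27.5
eef_pos: [0.56, 0.2136, 0.1965]
tool_rot: [-0.047, 0.999, 0.023, 0.002]
ft_force: [-0.6, 0.8, -0.4]
grip_width: 0.0
```

```bash
python3 - <<'E'
from h import *
plan()
p,d=cams.camera("top");cv2.imwrite("pics/t20.png",cv2.resize(p[145:290,250:400],None,fx=4,fy=4,interpolation=cv2.INTER_CUBIC))
o,P,R=now()
img,d=cams.camera("wrist");cv2.imwrite("pics/w20.png",img)
E
```

```text
t 27.5 tray [ 14.3 228.3] z 196.5 psi_tray -180.01 F [-0.6  0.8 -0.4] w 0.0
```

View pics/t20.png

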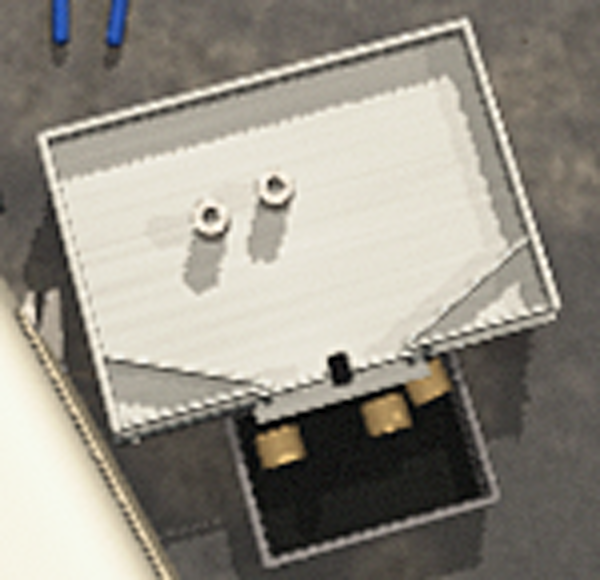

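View pics/w20.png

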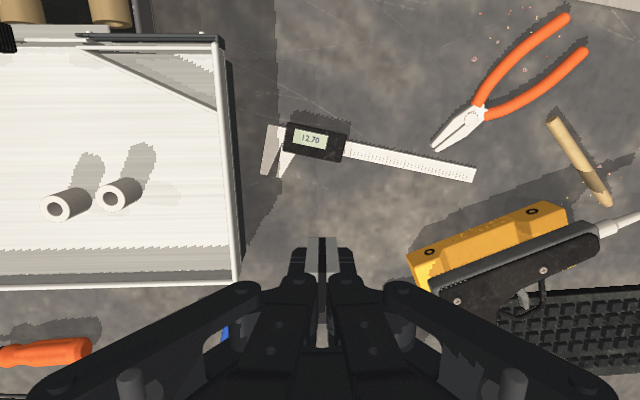

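```bash
python3 - <<'E'
from workcell import monitor,order
print(order.job_done(), monitor.get_obs()["clock"])
E
```

```text
the job is handed in; nothing more can be done
the job is handed in; nothing more can be done
```

I pushed the gate open to its stop, with the force rising to 18 N there. I then swept the three bushes one at a time over the lip into the pan, using slightly opened fingers as a cradle. After that I pushed the gate shut against its other stop (33 N), drew the arm clear and handed the job in at about 27.6 s. No verdict was reported.

**Last checks:**
- **Bushes:** all three lie on their sides in the pan. Depth readings put their tops at about 32 mm, at tray x from -125 to -138 mm and |y| of at most 56 mm. I took these before closing the gate; the final top view shows all three still in the pan.
- **Gate:** the grip moved about 6.5 mm in the top view from its start, when the gate was about 6 mm ajar, so it reads shut to within about 1 mm. The measured finger travel alone could not settle the last 3 mm, because the finger width is uncertain. I relied on the hard stop and the picture.
- **Sleeves and tools:** both sleeves look upright and unmoved. The calliper, checked in the last wrist view, looks undisturbed. I did not re-image the sanding block or the whole screwdriver at the end, but the arm never went near them.

**Slip along the way:** on the first approach to a bush the last joint hit its range limit. That left the tool tilted about 3° and about 4 cm off, above the tray and touching nothing. I turned the gripper half round and re-measured before pushing, and the small tilt stayed for the rest of the job.

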